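# Feed one wooden blank and hold it up level

## Task

Use the feeder by its black knob: pull the slide fully out so that the lowest wooden blank drops, then push it fully home so that this blank comes out on the landing rail. Take that blank and lift it at least 12 cm above the rail, and finish while holding it there, steady and level, in the gripper and touching nothing else. Leave the other two blanks in the feeder, the slide fully home, and the glue bottle, tape roll and brush where they are.

Things in the scene. Friction and masses are not known exactly. Their poses are not given: they have to be found in the camera images.
- feeder: Fixed plywood and aluminium feeder, 66 mm wide (x), 455 long (y). Origin on the table under the middle of the stack; +y to the landing rail, -y to the knob, z up. Uprights and end plates (outer faces y = +-55) hold the stack, 105 high; exit slot 23 high under the +y plate. Rail: top 30 mm above the table, 30 wide, y = 60 to 185; a blank overhangs it 10 mm each side, free table below.
- slide (a joint): Slide travel in m: 0 = home (start), 0.126 = fully out, growing as the knob is pulled to feeder -y. Stays where left; a sprung detent at both ends (about 5 N to leave), else up to 10 N. Bar 40 mm wide, 30 to 40 mm above the table; home, it carries the stack and its end is at feeder y = +74. Out, the stack drops 10 mm to the deck; pushed home, it moves the lowest blank out onto the rail.
- knob (a point): Middle of the slide's upright round black knob, 30 mm in diameter, 60 to 92 mm above the table; this point is 76 mm above the table, on the feeder's middle line at y = -119 mm home, -245 mm out. Free all round, gripped from above.
- stack_place (a point): Point on the feeder's deck (30 mm above the table) under the middle of the stack; axes as the feeder's. A blank that rests in the feeder with the slide home has its origin 10 mm (lower) or 30 mm (upper) above it.
- rail_top (a point): Point on top of the landing rail (30 mm above the table), at feeder y = +119 mm, where the middle of the blank's underside comes when the slide has been pushed home. Axes as the feeder's.
- blank0: The lowest blank, the one to feed and lift: wooden block 50 mm (x) by 90 mm (y, along the feeder) by 20 mm high, about 60 g (it varies). Origin at the centre of its underside, z up. On the rail it is gripped across its 50 mm width, its middle 40 mm above the table.
- blank1: The middle blank, same size, origin at the centre of its underside; stays in the feeder.
- blank2: The top blank, same size, origin at the centre of its underside; stays in the feeder. The stack's top is at first 100 mm above the table.
- glue: Bystander: standing white glue bottle, 56 mm in diameter, 150 mm high, on the feeder's +x side. Origin at the centre of its underside.
- tape: Bystander: roll of paper tape lying flat, 96 mm in diameter, 25 mm high, on the feeder's -x side. Origin at the centre of its underside.
- brush: Bystander: brush lying on the table on the feeder's +x side, low (under 30 mm).

How it is judged:
By the outcome, as a careful person would: the job done as asked, in the order asked, and still so for the second after the job is handed in, while the arm keeps its last pose, push and grip.
It also fails if it takes over 54 s, if anything falls off the work surface, if the arm or the gripper's body presses on something with over 40 N, if the wrist force passes 120 N, or if a joint passes its speed limit or range.

## Robot

A 7-joint arm with a two-finger parallel gripper is mounted at the origin on the work surface. World frame = base frame: x ahead of the robot, y to its left, z up, the work surface at z = 0. Lengths are in m, angles in rad, forces in N, time in s.
With the tool pointing down it reaches from about 0.4 to 0.75 m from the base axis. Payload 19.5 kg.
Tool frame: the origin (TCP) lies midway between the tips of the shut fingers; the grasp point (between the pads) lies manip.pinch_z behind it (manip.pinch_z is the distance from the TCP to the grasp point, in m); z points along the fingers, y is the line along which they close (so a half turn about z gives the same grasp; the last joint's range is limited). The gripper opens to 85 mm and grips with 20 to 120 N. Pads are 22 mm wide; open, the fingers measure 114 mm over their backs; the gripper's body (76 mm by 85 mm) begins 54 mm behind the grasp point. The pads swing forward as they close: fully open they stand 13 mm farther back than shut.
Start: joints at [1.123, 0.707, -0.028, 1.485, 0.022, 0.951, -0.075], TCP at [0.227, -0.528, 0.231] pointing down, gripper open.
Joint ranges: [-2.71, 2.71], [-0.32, 2.16], [-1.57, 1.52], [0, 2.45], [-1.46, 4.6], [0, 2.02], [-2.83, 2.83]. Speed limits (rad/s): [1.89, 1.89, 2.57, 2.57, 3.01, 3.01, 3.01].

## Interface

Orientations are given as a unit quaternion [x, y, z, w].
In Python, from station import manip gives the robot as it stands. The module is installed in compiled form; this text tells all that it offers.
- The arm moves only by the shell command python3 -m jog 'ROWS' [FORCE]. ROWS is JSON, a list of rows, each an object with "linear": the shift along the tool's x, y, z each as a share of 30 mm, from -1 to 1, a list of three; "rot": the turn, a rotation vector about the tool's x, y, z each as a share of 0.1 rad, from -1 to 1, a list of three; "hand": the opening, from 0 (shut) to 1 (fully open). A call has 1 to 10 rows; each row shifts and turns the commanded pose from where the row before left it, along the tool's axes as they then stand; what a row does not reach is not made up. A row lasts 1/10 s, in which the tool goes at most 50 mm and 8.59 degrees, less where a joint would pass 70% of its speed; a pose out of reach is approached as far as the arm can. A call with a number of a shift or a turn outside -1 to 1 is refused whole. A call with a gripper value outside its range is refused whole. The fingers move at their own pace and stop on an object; FORCE is the grip in N (left out, the last holds). Time passes only in rows, so rows that do not move let the fingers close. It gives the time, the measured TCP pose, the force, the opening and the grip force at its end, in the units of the state.
- manip.sense(): the state, without advancing time (a new reading comes with each control period).
- manip.grab_frame(name): name is "scene" or "top" or "wrist"; returns the picture (384x512x3 uint8, red, green, blue); there is no depth.
- manip.camera_params(name): a dict with "mtx" (3x3 intrinsics, pixels), "rvec" (rotation vector, rad) and "tvec" (3), from world to camera coordinates, as OpenCV has them. Camera axes: x right, y down, z forward; pixel columns grow to the right and rows downward; lengths in m; the calibration is good to about 2 mm. A picture is of the moment at which its call begins: read the wrist's pose just before it. camera_params takes no time and is no camera call; for the wrist camera it gives the pose at the moment of the call.
- manip.job_done(): hands the job in; it is judged then, once.
Trained networks look in the newest picture that a camera, given by its name, has taken for a name from the list of things; names that differ only in an ending like _2 or _b are one class to them, and where a whole thing is asked for, a point or a joint stands for the part that bears it (a point fixed in the world has none). Each returns a list of dicts, best first, with "score" (0 to 1); they miss things now and then, are a little off and sometimes report something else, mostly with a low value. They report only what shows in the picture. A call takes as long as a camera call.
- manip.silhouettes(name, camera): "region" (384x512 bool, what is visible of it) and "box" ([left, top, width, height] in pixels, round what is visible of it).
- manip.pinpoint(name, camera): "xy" ([column, row] in pixels: a listed point, or the origin of a listed thing).
The state is a dict: "clock": time; "q": joint angles; "qvel": joint speeds; "effort": joint torques, N m; "position": TCP position; "tool_rot": TCP orientation; "force": force on the tool from outside, world axes, zero at the start; "torque": the same for the moment, N m; "width": finger opening in m; "gripper_force": force on a finger pad.
Only numpy, scipy, OpenCV 4.12 (cv2) and the standard library are available. Lean on these libraries where they do the work, as an engineer would, in place of code of your own. Each camera call takes 0.05 s, during which the arm holds its last target. There are 200 camera calls.

## Working session

There is one attempt and no reset: what is moved stays moved. The work goes in short steps, Python scripts to look and compute and a shell command to move; the robot and the scene stay as the last step left them, time stands still between calls to the robot, and variables do not carry over. Pictures are saved under pics/ and viewed, at most 10 in all, crops included, and the job is handed in when it is done.

```bash
mkdir -p pics; cat > h.py <<'E'
import numpy as np, cv2
from station import manip
from scipy.spatial.transform import Rotation as R
def ray(cam,xy):
    p=manip.camera_params(cam); K=np.array(p["mtx"]); r=cv2.Rodrigues(np.array(p["rvec"],float).reshape(3,1))[0]; t=np.array(p["tvec"],float).ravel()
    c=-r.T@t; d=r.T@np.linalg.solve(K,[xy[0],xy[1],1]); return c,d/np.linalg.norm(d)
def atz(cam,xy,z):
    c,d=ray(cam,xy); return c+d*(z-c[2])/d[2]
def snap(cam,fn=None):
    im=manip.grab_frame(cam)
    if fn: cv2.imwrite("pics/"+fn,cv2.cvtColor(im,cv2.COLOR_RGB2BGR))
    return im
def st():
    s=manip.sense(); print("t",round(s["clock"],2),"p",np.round(s["position"],4),"w",round(s["width"],4),"F",np.round(s["force"],1),"g",round(s["gripper_force"],1)); print("R",np.round(R.from_quat(s["tool_rot"]).as_matrix(),3).tolist(), "q",np.round(s["q"],3)); return s
E
python3 - <<'E'
from h import *
np.set_printoptions(suppress=True,precision=4)
st(); print("pz",manip.pinch_z)
ims=[]
Z={"knob":.076,"rail_top":.03,"stack_place":.03,"glue":0,"tape":0,"brush":0,"blank2":.08}
for c in("top","scene"):
    ims.append(snap(c))
    for n,z in Z.items():
        for d in manip.pinpoint(n,c)[:2]:
            print(c,n,round(d["score"],2),np.round(d["xy"],1),atz(c,d["xy"],z))
cv2.imwrite("pics/a.png",cv2.cvtColor(ims[0],cv2.COLOR_RGB2BGR));cv2.imwrite("pics/b.png",cv2.cvtColor(ims[1],cv2.COLOR_RGB2BGR))
E
```

```text
t 0.0 p [ 0.2269 -0.528   0.2308] w 0.0852 F [ 0.5 -0.7  1.2] g 0.0
R [[0.919, 0.395, -0.0], [0.395, -0.919, 0.001], [-0.0, -0.001, -1.0]] q [ 1.123  0.707 -0.028  1.485  0.022  0.951 -0.075]
pz 0.0187
top knob 0.56 [361.3 232.4] [ 0.4847 -0.1027  0.076 ]
top knob 0.43 [297.9 218.2] [0.5133 0.0235 0.076 ]
top rail_top 0.7 [249.5 201.5] [0.5509 0.1223 0.03  ]
top rail_top 0.33 [299.9 217.4] [0.5168 0.0154 0.03  ]
top stack_place 0.71 [327.5 140.5] [ 0.683  -0.0466  0.03  ]
top stack_place 0.62 [299.9 219.4] [0.5125 0.0154 0.03  ]
top glue 0.55 [330.3 141.1] [ 0.6887 -0.0578  0.    ]
top tape 0.95 [290.7 293.5] [0.3549 0.0346 0.    ]
top brush 0.56 [245.7 114. ] [0.7517 0.1322 0.    ]
top brush 0.15 [298.6 218.8] [0.5149 0.0156 0.    ]
top blank2 0.83 [299.9 215.9] [0.5177 0.0198 0.08  ]
top blank2 0.36 [304.4 216.7] [0.5161 0.0109 0.08  ]
scene knob 0.96 [118.  218.9] [ 0.4866 -0.0987  0.076 ]
scene knob 0.73 [183.2 222.4] [ 0.5732 -0.0504  0.076 ]
scene rail_top 0.93 [238.6 186.1] [0.5421 0.1338 0.03  ]
scene stack_place 0.93 [186.3 212.2] [0.5151 0.0149 0.03  ]
scene glue 0.59 [247.4 297.1] [ 0.6938 -0.0594  0.    ]
scene brush 0.79 [334.1 235.9] [0.7421 0.1343 0.    ]
scene brush 0.34 [181.6 202.4] [0.4569 0.0622 0.    ]
scene blank2 0.77 [185.2 186.7] [0.5146 0.0196 0.08  ]
scene blank2 0.73 [185.6 208.8] [ 0.5573 -0.0268  0.08  ]
```

View pics/a.png

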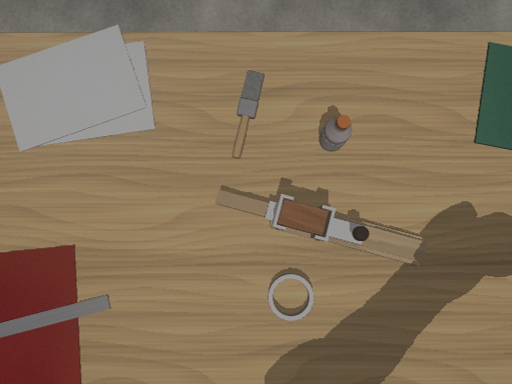

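View pics/b.png

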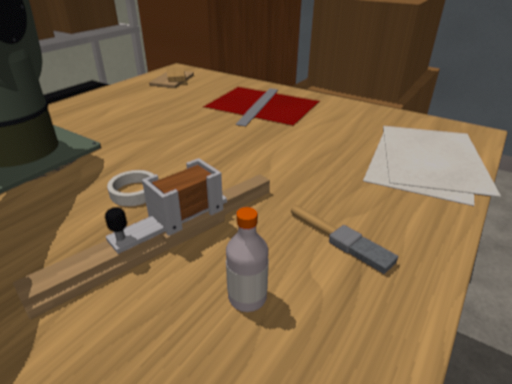

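Top view: knob at (361,233), stack at (305,217), rail running left to (218,195), tape (291,297), glue (338,130), brush (245,112). The scene view agrees: knob (117,220), stack (185,187), rail to (268,185). The feeder's +y axis is about 15° from world y, towards +x.

```bash
python3 -m jog '[{"linear":[0.9,-0.65,0],"rot":[0,0,0],"hand":1},{"linear":[0.97,-0.69,0],"rot":[0,0,0],"hand":1},{"linear":[0.97,-0.69,0],"rot":[0,0,0],"hand":1},{"linear":[0.97,-0.69,0],"rot":[0,0,0],"hand":1},{"linear":[0.97,-0.69,0],"rot":[0,0,0],"hand":1},{"linear":[0.97,-0.69,0],"rot":[0,0,0],"hand":1},{"linear":[0.97,-0.69,0],"rot":[0,0,0],"hand":1},{"linear":[0.97,-0.69,0],"rot":[0,0,0],"hand":1},{"linear":[0.97,-0.69,0],"rot":[0,0,0],"hand":1},{"linear":[0.97,-0.69,0],"rot":[0,0,0],"hand":1}]' 80
python3 -m jog '[{"linear":[0.7,-0.5,0],"rot":[0,0,-1],"hand":1},{"linear":[0,0,0],"rot":[0,0,-1],"hand":1},{"linear":[0,0,0],"rot":[0,0,-1],"hand":1},{"linear":[0,0,0],"rot":[0,0,-1],"hand":1},{"linear":[0,0,0],"rot":[0,0,-1],"hand":1},{"linear":[0,0,0],"rot":[0,0,-1],"hand":1},{"linear":[0,0,0],"rot":[0,0,-1],"hand":1},{"linear":[0,0,0],"rot":[0,0,-1],"hand":1},{"linear":[0,0,0],"rot":[0,0,-1],"hand":1},{"linear":[0,0,0],"rot":[0,0,0],"hand":1}]'
cat >> h.py <<'E'
def togo(p,yaw=None):
    """steps of 30 mm in tool axes to TCP p; rot (units .1 rad) so tool y lies along world angle yaw, tool z down"""
    s=manip.sense(); M=R.from_quat(s["tool_rot"]).as_matrix()
    print("togo",np.round(M.T@(np.array(p)-s["position"])/.03,3))
    if yaw is not None:
        y=np.array([np.cos(yaw),np.sin(yaw),0]); z=np.array([0,0,-1.]); T=np.c_[np.cross(y,z),y,z]
        print("rot",np.round(R.from_matrix(M.T@T).as_rotvec()/.1,3))
E
python3 - <<'E'
from h import *
np.set_printoptions(suppress=True,precision=4)
s=st()
snap("wrist","c.png")
for n,z in {"knob":.076,"rail_top":.03,"stack_place":.03,"blank2":.08,"tape":0,"glue":0}.items():
    for d in manip.pinpoint(n,"wrist")[:2]: print(n,round(d["score"],2),np.round(d["xy"],1),atz("wrist",d["xy"],z))
togo([.4857,-.1005,.15],np.deg2rad(-14.9))
E
```

```text
clock: 1.8
position: [0.4118, -0.2239, 0.2314]
tool_rot: [0.979, 0.201, 0.0, 0.0]
force: [-0.4, -0.2, -0.4]
width: 0.0855
gripper_force: 0.0
clock: 2.8
position: [0.4245, -0.2032, 0.2313]
tool_rot: [0.794, 0.608, 0.0, -0.0]
force: [-0.4, 0.1, -0.2]
width: 0.0853
gripper_force: 0.0
t 2.8 p [ 0.4245 -0.2032  0.2313] w 0.0853 F [-0.4  0.1 -0.2] g 0.0
R [[0.26, 0.966, 0.0], [0.966, -0.26, 0.0], [0.0, 0.0, -1.0]] q [ 0.526  0.562 -0.248  1.845  0.191  0.758 -0.089]
knob 0.8 [281.7  64.2] [ 0.4819 -0.0999  0.076 ]
togo [3.832 1.067 2.71 ]
rot [-0.    -0.001 -0.06 ]
```

View pics/c.png

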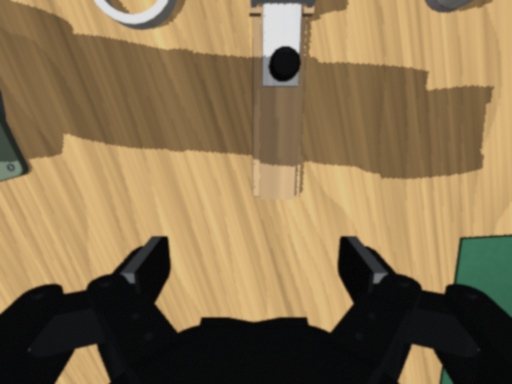

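The wrist view shows the knob centred at about (285,64), with the slide plate between columns 263 and 301. The feeder runs straight up the image, so the yaw is right. I'll move over the knob.

```bash
python3 -m jog '[{"linear":[0.95,0.25,0.4],"rot":[0,0,0],"hand":1},{"linear":[0.95,0.25,0.5],"rot":[0,0,0],"hand":1},{"linear":[0.95,0.25,0.5],"rot":[0,0,0],"hand":1},{"linear":[0.95,0.25,0.5],"rot":[0,0,0],"hand":1},{"linear":[0,0,0.5],"rot":[0,0,0],"hand":1},{"linear":[0,0,0],"rot":[0,0,0],"hand":1}]'
python3 - <<'E'
from h import *
np.set_printoptions(suppress=True,precision=4)
s=st()
snap("wrist","d.png")
for n,z in {"knob":.076,"rail_top":.03,"stack_place":.03,"blank2":.08,"tape":0,"glue":0}.items():
    for d in manip.pinpoint(n,"wrist")[:2]: print(n,round(d["score"],2),np.round(d["xy"],1),atz("wrist",d["xy"],z))
for d in manip.silhouettes("knob","wrist")[:2]: print(d["score"],d["box"])
togo([.4845,-.100,.0573],np.deg2rad(-14.9))
E
```

```text
clock: 3.75
position: [0.4828, -0.1002, 0.158]
tool_rot: [0.794, 0.608, -0.001, -0.001]
force: [-0.6, 0.4, -0.6]
width: 0.0853
gripper_force: 0.0
t 3.75 p [ 0.4828 -0.1002  0.158 ] w 0.0853 F [-0.6  0.4 -0.6] g 0.0
R [[0.261, 0.965, -0.003], [0.965, -0.261, 0.0], [-0.0, -0.003, -1.0]] q [ 0.244  0.703 -0.185  1.866  0.214  0.594 -0.341]
knob 0.67 [254.8 199.3] [ 0.4841 -0.1033  0.076 ]
blank2 0.83 [255.1  36.1] [0.5169 0.0149 0.08  ]
glue 0.59 [445.5  85.2] [ 0.6966 -0.0601  0.    ]
0.85 [230.2, 107.0, 44.8, 113.2]
togo [0.049 0.022 3.415]
rot [ 0.006 -0.001 -0.057]
```

View pics/d.png

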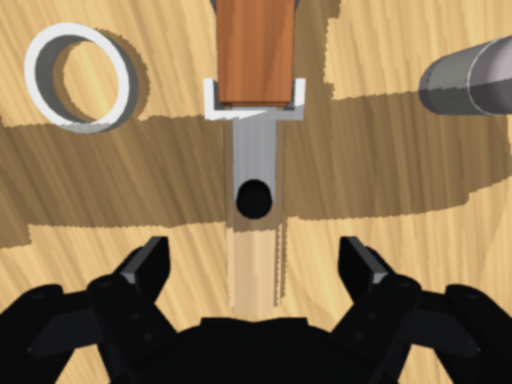

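The knob is centred between the fingers, at (255,199). Descend and grip.

```bash
python3 -m jog '[{"linear":[-0.05,0,0.8],"rot":[0,0,0],"hand":1},{"linear":[0,0,0.9],"rot":[0,0,0],"hand":1},{"linear":[0,0,0.9],"rot":[0,0,0],"hand":1},{"linear":[0,0,0.75],"rot":[0,0,0],"hand":1},{"linear":[0,0,0],"rot":[0,0,0],"hand":1},{"linear":[0,0,0],"rot":[0,0,0],"hand":0},{"linear":[0,0,0],"rot":[0,0,0],"hand":0},{"linear":[0,0,0],"rot":[0,0,0],"hand":0},{"linear":[0,0,0],"rot":[0,0,0],"hand":0},{"linear":[0,0,0],"rot":[0,0,0],"hand":0}]' 80
python3 -m jog '[{"linear":[0,0,0],"rot":[0,0,0],"hand":0},{"linear":[0,0,0],"rot":[0,0,0],"hand":0},{"linear":[0,0,0],"rot":[0,0,0],"hand":0}]'
python3 -c "
from h import *
st()"
```

```text
clock: 5.15
position: [0.4823, -0.1023, 0.0598]
tool_rot: [0.794, 0.607, -0.0, -0.0]
force: [-8.2, 2.0, 21.9]
width: 0.0276
gripper_force: 77.2
clock: 5.45
position: [0.4823, -0.1023, 0.0598]
tool_rot: [0.794, 0.607, -0.0, -0.0]
force: [-9.0, 2.3, 23.2]
width: 0.0276
gripper_force: 77.2
t 5.45 p [ 0.4823 -0.1023  0.0598] w 0.0276 F [-9.   2.3 23.2] g 77.2
R [[0.262, 0.965, -0.001], [0.965, -0.262, -0.0], [-0.0, -0.001, -1.0]] q [ 0.206  0.88  -0.113  1.942  0.269  0.335 -0.386]
```

```bash
python3 -m jog '[{"linear":[-0.2,-0.02,-0.06],"rot":[0,0,0],"hand":0},{"linear":[-0.4,0,0],"rot":[0,0,0],"hand":0},{"linear":[-0.5,0,0],"rot":[0,0,0],"hand":0},{"linear":[-0.5,0,0],"rot":[0,0,0],"hand":0},{"linear":[-0.5,0,0],"rot":[0,0,0],"hand":0},{"linear":[-0.5,0,0],"rot":[0,0,0],"hand":0},{"linear":[-0.5,0,0],"rot":[0,0,0],"hand":0},{"linear":[-0.5,0,0],"rot":[0,0,0],"hand":0},{"linear":[-0.3,0,0],"rot":[0,0,0],"hand":0},{"linear":[-0.2,0,0],"rot":[0,0,0],"hand":0}]'
python3 -m jog '[{"linear":[-0.15,0,0],"rot":[0,0,0],"hand":0},{"linear":[0,0,0],"rot":[0,0,0],"hand":0}]'
python3 - <<'E'
from h import *
s=st(); d=s["position"]-np.array([.4823,-.1023,.0598]); print(d, np.hypot(d[0],d[1]), np.degrees(np.arctan2(d[0],d[1])))
E
```

```text
clock: 6.45
position: [0.4497, -0.2212, 0.0604]
tool_rot: [0.794, 0.607, -0.0, -0.0]
force: [0.8, 1.5, -16.8]
width: 0.0274
gripper_force: 84.8
clock: 6.65
position: [0.449, -0.2238, 0.0603]
tool_rot: [0.794, 0.608, 0.001, -0.001]
force: [1.7, 9.3, -18.0]
width: 0.0278
gripper_force: 84.8
t 6.65 p [ 0.449  -0.2238  0.0603] w 0.0278 F [  1.7   9.3 -18. ] g 84.8
R [[0.261, 0.965, -0.0], [0.965, -0.261, 0.002], [0.002, -0.001, -1.0]] q [ 0.489  0.887 -0.163  1.909  0.346  0.374 -0.203]
[-0.03327435 -0.12148471  0.0005431 ] 0.12595918927321909 -164.68249789096717
```

The hand has travelled 126 mm, to the stop. I'll push a little further to confirm it, then look.

```bash
python3 -m jog '[{"linear":[-0.08,0,0],"rot":[0,0,0],"hand":0},{"linear":[0,0,0],"rot":[0,0,0],"hand":0},{"linear":[0,0,0],"rot":[0,0,0],"hand":0}]'
python3 - <<'E'
from h import *
s=st(); d=s["position"]-np.array([.4823,-.1023,.0598]); print(np.hypot(d[0],d[1]))
a=snap("scene")[130:330,0:300]; b=snap("wrist")[0:384,100:412]
a=cv2.resize(a,(450,300)); b=cv2.resize(b,(312,300))
cv2.imwrite("pics/e.png",cv2.cvtColor(np.hstack([a,b]),cv2.COLOR_RGB2BGR))
E
```

```text
clock: 6.95
position: [0.449, -0.2239, 0.0603]
tool_rot: [0.793, 0.609, 0.001, -0.002]
force: [5.0, 23.9, -17.1]
width: 0.0275
gripper_force: 84.8
t 6.95 p [ 0.449  -0.2239  0.0603] w 0.0275 F [  5.   23.9 -17.1] g 84.8
R [[0.259, 0.966, 0.0], [0.966, -0.259, 0.005], [0.004, -0.001, -1.0]] q [ 0.493  0.887 -0.167  1.908  0.347  0.375 -0.199]
0.12610850523851605
```

View pics/e.png

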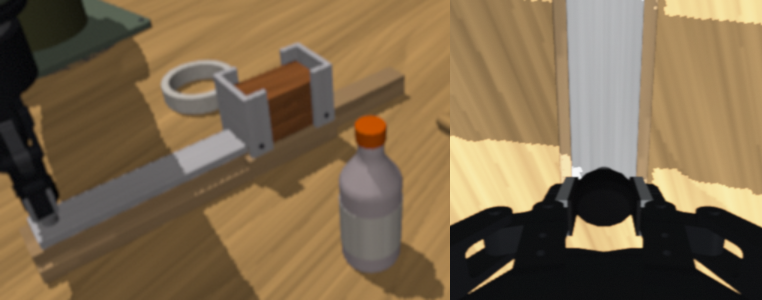

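The slide is hard against the outer stop (24 N, no further motion). The stack has dropped between the plates: its top in the left panel, around (270,85), now sits well below the plate tops. Push home.

```bash
python3 -m jog '[{"linear":[0.2,0,0.04],"rot":[0,0,0],"hand":0},{"linear":[0.4,0,0],"rot":[0,0,0],"hand":0},{"linear":[0.5,0,0],"rot":[0,0,0],"hand":0},{"linear":[0.5,0,0],"rot":[0,0,0],"hand":0},{"linear":[0.5,0,0],"rot":[0,0,0],"hand":0},{"linear":[0.5,0,0],"rot":[0,0,0],"hand":0},{"linear":[0.5,0,0],"rot":[0,0,0],"hand":0},{"linear":[0.5,0,0],"rot":[0,0,0],"hand":0},{"linear":[0.4,0,0],"rot":[0,0,0],"hand":0},{"linear":[0.2,0,0],"rot":[0,0,0],"hand":0}]'
python3 -m jog '[{"linear":[0.15,0,0],"rot":[0,0,0],"hand":0},{"linear":[0.1,0,0],"rot":[0,0,0],"hand":0},{"linear":[0,0,0],"rot":[0,0,0],"hand":0}]'
python3 - <<'E'
from h import *
s=st(); d=s["position"]-np.array([.449,-.2239,.0603]); print(np.hypot(d[0],d[1]), s["position"]-np.array([.4823,-.1023,.0598]))
E
```

```text
clock: 8.05
position: [0.4814, -0.1054, 0.0601]
tool_rot: [0.794, 0.608, -0.0, 0.0]
force: [-4.2, -1.5, 5.8]
width: 0.0276
gripper_force: 87.3
clock: 8.35
position: [0.4822, -0.102, 0.0601]
tool_rot: [0.795, 0.606, -0.002, 0.001]
force: [-8.3, -22.3, 8.0]
width: 0.0275
gripper_force: 87.5
t 8.35 p [ 0.4822 -0.102   0.0601] w 0.0275 F [ -8.3 -22.3   8. ] g 87.5
R [[0.265, 0.964, -0.002], [0.964, -0.265, -0.005], [-0.005, -0.0, -1.0]] q [ 0.199  0.88  -0.107  1.942  0.269  0.335 -0.392]
0.1263128017887712 [-5.21413571e-05  2.58540084e-04  3.25748092e-04]
```

The slide is home, against its stop. Release, go up and look.

```bash
python3 -m jog '[{"linear":[-0.05,0,0],"rot":[0,0,0],"hand":0},{"linear":[0,0,0],"rot":[0,0,0],"hand":1},{"linear":[0,0,0],"rot":[0,0,0],"hand":1},{"linear":[0,0,0],"rot":[0,0,0],"hand":1},{"linear":[0,0,0],"rot":[0,0,0],"hand":1},{"linear":[0,0,-0.7],"rot":[0,0,0],"hand":1},{"linear":[0,0,-1],"rot":[0,0,0],"hand":1},{"linear":[0,0,-1],"rot":[0,0,0],"hand":1},{"linear":[0,0,-1],"rot":[0,0,0],"hand":1},{"linear":[0,0,-0.6],"rot":[0,0,0],"hand":1}]'
python3 -m jog '[{"linear":[0.8,0,0],"rot":[0,0,0],"hand":1},{"linear":[1,0,0],"rot":[0,0,0],"hand":1},{"linear":[1,0,0],"rot":[0,0,0],"hand":1},{"linear":[1,0,0],"rot":[0,0,0],"hand":1},{"linear":[1,0,0],"rot":[0,0,0],"hand":1},{"linear":[1,0,0],"rot":[0,0,0],"hand":1},{"linear":[0.6,0,0],"rot":[0,0,0],"hand":1},{"linear":[0,0,0],"rot":[0,0,0],"hand":1}]'
python3 - <<'E'
from h import *
np.set_printoptions(suppress=True,precision=4)
s=st()
a=snap("wrist"); 
for n,z in {"blank0":.03,"rail_top":.03}.items():
    for d in manip.pinpoint(n,"wrist")[:3]: print(n,round(d["score"],2),np.round(d["xy"],1),atz("wrist",d["xy"],z))
for d in manip.silhouettes("blank0","wrist")[:3]:
    m=d["region"].astype(np.uint8); r=cv2.minAreaRect(cv2.findNonZero(m)); print(d["score"],d["box"],[atz("wrist",p,.05)[:2] for p in cv2.boxPoints(r)], r)
u=np.array([.2625,.965]); k=np.array([.4826,-.1023]); print("model rail",k+.238*u)
b=snap("scene")[130:330,0:300]
for d in manip.pinpoint("knob","scene")[:1]: print("knob",np.round(d["xy"],1),atz("scene",d["xy"],.076))
cv2.imwrite("pics/f.png",cv2.cvtColor(np.hstack([cv2.resize(a,(400,300)),cv2.resize(b,(400,300))]),cv2.COLOR_RGB2BGR))
E
```

```text
clock: 9.35
position: [0.4833, -0.1001, 0.1905]
tool_rot: [0.794, 0.608, 0.001, 0.001]
force: [-0.5, -0.1, -0.4]
width: 0.0855
gripper_force: 0.0
clock: 10.15
position: [0.5334, 0.0879, 0.1883]
tool_rot: [0.793, 0.609, 0.0, -0.0]
force: [0.7, -0.4, 0.8]
width: 0.0856
gripper_force: 0.0
t 10.15 p [0.5334 0.0879 0.1883] w 0.0856 F [ 0.7 -0.4  0.8] g 0.0
R [[0.259, 0.966, 0.0], [0.966, -0.259, 0.001], [0.001, -0.0, -1.0]] q [-0.133  0.712 -0.166  1.669  0.154  0.773 -0.631]
blank0 0.97 [254.2 253.7] [ 0.5102 -0.0035  0.03  ]
blank0 0.69 [256.2 137.2] [0.5477 0.1268 0.03  ]
0.8 [229.8, 228.8, 50.2, 73.9] [array([0.495 , 0.0435]), array([0.5479, 0.029 ]), array([ 0.5255, -0.0619]), array([ 0.4682, -0.0463])] ((254.5, 264.5), (75.0, 51.0), 90.0)
0.6 [231.9, 92.1, 53.2, 90.7] [array([0.5342, 0.1749]), array([0.5816, 0.1619]), array([0.5603, 0.075 ]), array([0.5086, 0.0891])] ((255.0, 138.0), (92.0, 52.0), 90.0)
model rail [0.5451 0.1274]
knob [117.2 220.4] [ 0.4885 -0.1018  0.076 ]
```

View pics/f.png

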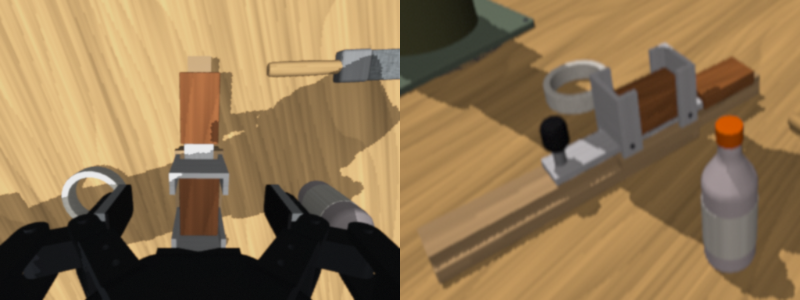

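Blank0 is on the rail at about (200,107) in the left panel. The other two blanks are in the feeder and the knob is home. The blank's centre is about (0.546, 0.127).

```bash
python3 - <<'E'
from h import *
togo([.546,.127,.0205],np.deg2rad(-15.1))
E
```

```text
togo [1.486 0.038 5.6  ]
rot [-0.     0.001 -0.026]
```

```bash
python3 -m jog '[{"linear":[0.75,0.04,0],"rot":[0,0,0],"hand":1},{"linear":[0.73,0,0],"rot":[0,0,0],"hand":1},{"linear":[0,0,0.8],"rot":[0,0,0],"hand":1},{"linear":[0,0,0.9],"rot":[0,0,0],"hand":1},{"linear":[0,0,0.9],"rot":[0,0,0],"hand":1},{"linear":[0,0,0.9],"rot":[0,0,0],"hand":1},{"linear":[0,0,0.5],"rot":[0,0,0],"hand":1},{"linear":[0,0,0],"rot":[0,0,0],"hand":1}]'
python3 - <<'E'
from h import *
st(); a=snap("wrist"); b=snap("scene")[100:300,100:400]
togo([.546,.127,.0205],np.deg2rad(-15.1))
cv2.imwrite("pics/g.png",cv2.cvtColor(np.hstack([cv2.resize(a,(400,300)),cv2.resize(b,(400,300))]),cv2.COLOR_RGB2BGR))
E
```

```text
clock: 11.25
position: [0.5452, 0.1269, 0.0669]
tool_rot: [0.794, 0.607, -0.001, -0.001]
force: [-0.2, 0.8, 0.1]
width: 0.0857
gripper_force: 0.0
t 11.25 p [0.5452 0.1269 0.0669] w 0.0857 F [-0.2  0.8  0.1] g 0.0
R [[0.262, 0.965, -0.003], [0.965, -0.262, -0.001], [-0.001, -0.002, -1.0]] q [-0.224  0.923 -0.12   1.695  0.187  0.538 -0.723]
togo [-0.015 -0.004  1.616]
rot [ 0.002 -0.002 -0.02 ]
```

View pics/g.png

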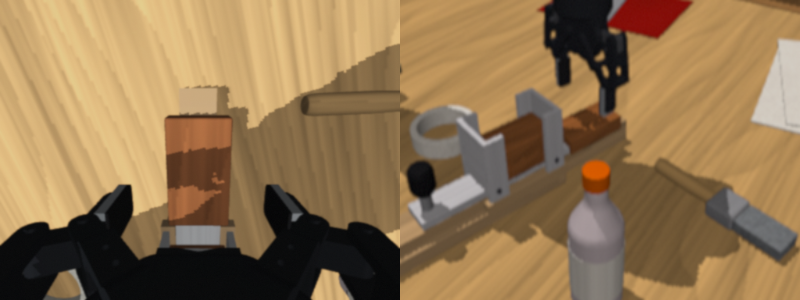

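The blank is centred between the fingers and the brush is clear to the right. Descend and grip.

```bash
python3 -m jog '[{"linear":[0,0,0.7],"rot":[0,0,0],"hand":1},{"linear":[0,0,0.6],"rot":[0,0,0],"hand":1},{"linear":[0,0,0.3],"rot":[0,0,0],"hand":1},{"linear":[0,0,0],"rot":[0,0,0],"hand":0},{"linear":[0,0,0],"rot":[0,0,0],"hand":0},{"linear":[0,0,0],"rot":[0,0,0],"hand":0},{"linear":[0,0,0],"rot":[0,0,0],"hand":0},{"linear":[0,0,0],"rot":[0,0,0],"hand":0},{"linear":[0,0,0],"rot":[0,0,0],"hand":0}]' 50
python3 -c "
from h import *
st()"
```

```text
clock: 12.25
position: [0.5465, 0.1277, 0.0217]
tool_rot: [0.794, 0.607, 0.001, 0.0]
force: [-1.7, -1.2, 7.9]
width: 0.0493
gripper_force: 52.3
t 12.25 p [0.5465 0.1277 0.0217] w 0.0493 F [-1.7 -1.2  7.9] g 52.3
R [[0.262, 0.965, 0.001], [0.965, -0.262, 0.0], [0.001, 0.001, -1.0]] q [-0.234  1.    -0.101  1.707  0.2    0.443 -0.736]
```

```bash
python3 -m jog '[{"linear":[0,0,-0.2],"rot":[0,0,0],"hand":0},{"linear":[0,0,-0.5],"rot":[0,0,0],"hand":0},{"linear":[0,0,-0.6],"rot":[0,0,0],"hand":0},{"linear":[0,0,-0.7],"rot":[0,0,0],"hand":0},{"linear":[0,0,-0.7],"rot":[0,0,0],"hand":0},{"linear":[0,0,-0.7],"rot":[0,0,0],"hand":0},{"linear":[0,0,-0.7],"rot":[0,0,0],"hand":0},{"linear":[0,0,-0.6],"rot":[0,0,0],"hand":0},{"linear":[0,0,-0.4],"rot":[0,0,0],"hand":0},{"linear":[0,0,-0.2],"rot":[0,0,0],"hand":0}]'
python3 -m jog '[{"linear":[0,0,0],"rot":[0,0,0],"hand":0},{"linear":[0,0,0],"rot":[0,0,0],"hand":0},{"linear":[0,0,0],"rot":[0,0,0],"hand":0},{"linear":[0,0,0],"rot":[0,0,0],"hand":0},{"linear":[0,0,0],"rot":[0,0,0],"hand":0}]'
python3 - <<'E'
from h import *
s=st(); print(np.abs(s["qvel"]).max()); a=snap("wrist"); b=snap("scene")[80:305,50:350]
for n,z in {"knob":.076,"blank2":.07,"glue":0,"tape":0,"brush":0}.items():
    for c in("scene","top"):
        if c=="top" and n=="knob": snap("top")
        if c=="top": pass
        else: snap("scene") if n=="knob" else None
        for d in manip.pinpoint(n,c)[:1]: print(n,c,round(d["score"],2),np.round(atz(c,d["xy"],z),3))
cv2.imwrite("pics/i.png",cv2.cvtColor(np.hstack([cv2.resize(a,(400,300)),cv2.resize(b,(400,300))]),cv2.COLOR_RGB2BGR))
E
```

```text
clock: 13.25
position: [0.5462, 0.1277, 0.1811]
tool_rot: [0.794, 0.607, 0.001, 0.0]
force: [-0.3, -0.6, -0.4]
width: 0.0493
gripper_force: 52.0
clock: 13.75
position: [0.5459, 0.1276, 0.1791]
tool_rot: [0.794, 0.608, -0.0, -0.0]
force: [-0.1, 0.3, -1.8]
width: 0.0488
gripper_force: 52.0
t 13.75 p [0.5459 0.1276 0.1791] w 0.0488 F [-0.1  0.3 -1.8] g 52.0
R [[0.262, 0.965, -0.001], [0.965, -0.262, -0.0], [-0.0, -0.001, -1.0]] q [-0.205  0.752 -0.157  1.605  0.15   0.796 -0.691]
0.004057954585387618
knob scene 0.46 [ 0.557 -0.026  0.076]
knob top 0.87 [ 0.488 -0.102  0.076]
blank2 scene 0.72 [0.37  0.377 0.07 ]
glue scene 0.86 [ 0.695 -0.061 -0.   ]
glue top 0.77 [ 0.691 -0.054  0.   ]
tape scene 0.66 [0.355 0.032 0.   ]
brush scene 0.84 [0.748 0.127 0.   ]
```

View pics/i.png

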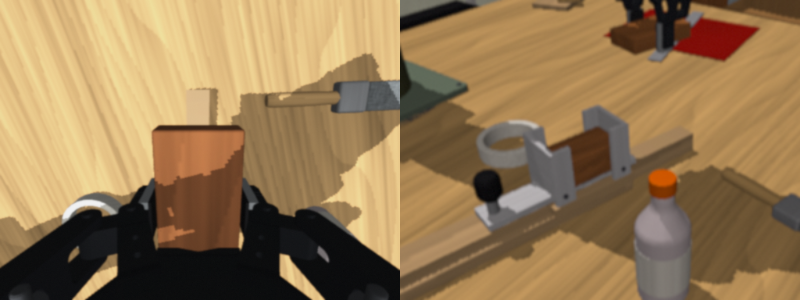

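The blank is held level, centred in the gripper at (200,190) in the left panel, about 157 mm up. The rail is empty, the stack and knob are in place, and the glue, tape and brush haven't moved.

```bash
python3 -c "
from station import manip
print(manip.job_done())"
```

```text
the job is handed in; nothing more can be done
None
```

The job is handed in (its result is not reported to me): blank0 was fed onto the rail and is held level and steady about 15.7 cm above it, the slide is fully home, the other two blanks are in the feeder, and the glue bottle, tape roll and brush were not disturbed.

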